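# Put the bench analyser on standby and take out its spent sensor cartridge

## Robot

A 6-joint arm with a two-finger parallel gripper is mounted at the origin on a cart in front of the work surface, level with it; the furniture and walls round the work are solid. World frame = base frame: x ahead of the robot, y to its left, z up, the work surface at z = 0. Lengths are in m, angles in rad, forces in N, time in s.
With the tool pointing down it reaches from about 0.325 to 0.75 m from the base axis. Payload 7.6 kg.
Tool frame: the origin (TCP) lies midway between the tips of the shut fingers; the grasp point (between the pads) lies 19 mm behind it; z points along the fingers, y is the direction in which the jaws open and shut (so a half turn about z gives the same grasp; the last joint's range is limited). The gripper opens to 85 mm and grips with 20 to 120 N. Pads are 22 mm wide; open, the fingers measure 114 mm over their backs; the gripper's body (76 mm by 85 mm) begins 54 mm behind the grasp point. The pads swing forward as they close: fully open they stand 13 mm farther back than shut.
Start: joints at [1.17, 0.052, 1.401, -0, 1.689, -0.07], TCP at [0.171, 0.497, 0.231] pointing down, gripper open.
Joint ranges: [-2.9, 2.9], [-0.91, 2.17], [0.12, 2.37], [-1.06, 4.2], [0.26, 2.73], [-2.93, 2.93]. Speed limits (rad/s): [2.57, 2.57, 3.01, 3.14, 3.14, 3.14].

## Interface

Orientations are given as a unit quaternion [w, x, y, z].
In Python, from station import get_state, snapshot, hand_in, recognise gives the robot as it stands. The module is installed in compiled form; this text tells all that it offers.
- The arm moves only by the tool send_rows, never from a script. Its argument "series" is text: rows parted by semicolons, each of 7 numbers parted by spaces: the shift along the world's x, y, z in mm, then the turn, a rotation vector about the world's x, y, z in rad, then the closure in counts, from 0 (fully open) to 255 (shut). In form: tx ty tz rx ry rz jaw; .... A call has exactly 8 rows; each row is the pose to reach, as a shift and turn from the pose commanded when the call began; what a row does not reach only later rows make up. A row lasts 1/8 s, in which the tool goes at most 62.5 mm and 10.7 degrees, less where a joint would pass 70% of its speed; a pose out of reach is approached as far as the arm can. A call with a gripper value outside its range is refused whole. The fingers move at their own pace and stop on an object; "squeeze" is the grip in N (left out, the last holds). Time passes only in rows, so rows that repeat a pose let the fingers close, or fill a call up. It gives the time, the measured TCP pose, the force and the opening at its end, in the units of the state.
- get_state(): the state, without advancing time (a new reading comes with each control period).
- snapshot(name): name is "scene" or "top" or "wrist"; returns a dict with "pixels" (400x640x3 uint8, red, green, blue), "fx", "fy", "cx", "cy" (pixels), "D" ([k1, k2, p1, p2, k3] as OpenCV has them; the pictures are not rectified), "T" (4x4, takes a point from camera to world coordinates). Camera axes: x right, y down, z forward; pixel columns grow to the right and rows downward; lengths in m; the calibration is good to about 2 mm. A picture is of the moment at which its call begins. There is no depth.
- hand_in(): hands the job in, once; it reports no verdict.
Trained networks look in a picture, given as the dict that the camera call returned (one of the last four; its "shot" number tells which), for a name from the list of things; names that differ only in an ending like _2 or _b are one class to them, and where a whole thing is asked for, a point or a joint stands for the part that bears it (a point fixed in the world has none). Each returns a list of dicts, best first, with "confidence" (0 to 1); they miss things now and then, are a little off and sometimes report something else, mostly with a low value. They report only what shows in the picture. A call takes as long as a camera call.
- recognise(picture, name): "point" ([column, row] in pixels, amid what is visible of it).
The state is a dict: "t": time; "joint_pos": joint angles; "dq": joint speeds; "tau": joint torques, N m; "tool_pos": TCP position; "tool_rot": TCP orientation; "ft_force": force on the tool from outside, world axes, zero at the start; "ft_torque": the same for the moment, N m; "grip_width": opening from 0.0 (shut) to 1.0 (fully open).
Only numpy, scipy, OpenCV 4.12 (cv2) and the standard library are available. Lean on these libraries where they do the work, as an engineer would, in place of code of your own. Each camera call takes 0.05 s, during which the arm holds its last target.

## Task

First turn the black dial of the white bench analyser until its white pointer stands at the green standby mark. Then press the blue cartridge deeper into its bay, without forcing it, to trip its push-push catch, let it spring up, draw it out along the sloping bay and lower it into the yellow tray, not dropping it. Leave the dial on the mark, the cradle in the bay sprung up, and the red-capped bottle, the red-lidded cup and the timer where they stand.

Things in the scene. Friction and masses are not known exactly. Their poses are not given: they have to be found in the camera images.
- analyser: White desk-console analyser, 180 mm deep (x), 230 wide (y), fixed. Origin: centre of its underside; x away from the operator, y left, z up. Front face 45 mm high; from its top edge a flat panel rises at 30 degrees to the rear, to a flat top 120 mm high, the last 50 mm deep. Cartridge bay at y = +45 mm, dial at y = -58 mm, both half-way up the panel.
- bay (a point): Middle of the bay's mouth, in the panel's plane, 82 mm up. Axes: x up the slope, y left, z out of the panel (30 degrees from vertical, towards the operator). The bay runs along -z, play 1.2 mm in x, 1.5 in y. Cheek ribs 18 mm high, 42 long (x), inner faces at y = +-22 mm, bar its narrow sides: grip along x, fingers along z. Else the panel is flat for 60 mm up and down the slope.
- cartridge: Blue cartridge, 16 (its x) x 30 (y) x 62 mm long (z), 50 g, loose; flat faces up to 54 mm from the foot, then a half-cylinder head lying along y. Origin: centre of the foot; z to the head; in the bay its axes match bay. Latched at the start: foot 53 mm below the panel, only the rounded head (9 mm) out. Sprung up: foot 36.5 mm below, head 25.5 out, 17 mm of flat face to grip.
- cartridge_head (a point): Top of the cartridge's rounded head, 62 mm from its foot; axes as the cartridge's.
- cradle (a joint): Travel (m) of the sprung cradle under the cartridge: -0.0015 latched, more = deeper (hard stop +0.0052), -0.018 sprung up. Spring 6 N latched, 2.5 N up, damped. Push-push catch: pressed to +0.004 or beyond (5.5 mm past latched, 6 to 9 N; force climbs at the stop) and let go, it rises in half a second; pressed less, it stays latched; pressed down again, it latches. Over 80 N is forcing it.
- dial (a joint): Angle (rad) of the dial: 0 with the white pointer at the green mark, which lies straight up the slope; positive is anticlockwise seen facing the panel. Starts 0.6 to 1.25 rad clockwise of the mark (negative), turns against about 0.04 N m and stays where left. Range -2.5 to 2.5.
- dial_grip (a point): On the dial's axis, 15 mm above the panel, in the middle of its grip bar: black, 38 mm long, 11 wide, from 7 to 24 mm above the panel, on a grey disc of 40 mm diameter whose top is 7 mm above the panel. Axes turn with the dial: x along the bar to the end with the white pointer, z out of the panel.
- tray: Yellow open tray, 130 (x) by 160 (y) by 30 mm high, walls and floor 4 mm thick, fixed. Origin: centre of its underside; z up.
- red_bottle: White dropper bottle with a red cap, 36 mm across, 98 mm high; loose bystander. Origin: centre of its underside.
- red_cup: White sample cup with a red lid, 58 mm across, 70 mm high; loose bystander. Origin: centre of its underside.
- timer: White bench timer lying flat, 66 x 66 x 18 mm; loose bystander. Origin: centre of its underside.

How it is judged:
By the outcome, as a careful person would: the job done as asked, in the order asked, and still so for the second after the job is handed in, with the robot touching nothing.
It also fails if it takes over 54 s, if anything falls off the work surface, if the arm or the gripper's body presses on something with over 40 N, if the wrist force passes 120 N, or if a joint passes its speed limit or range.

## Working session

There is one attempt and no reset: what is moved stays moved. The work goes in short steps, Python scripts to look and compute and a tool call to move; the robot and the scene stay as the last step left them, time stands still between calls to the robot, and variables do not carry over. Pictures are saved under pics/ and viewed, and the job is handed in when it is done.

Besides the shell and the picture viewer there is one more tool, called after "Call:" as name(argument=value, ...), one argument or row to a line, values as JSON. send_rows: Moves the arm, as the interface text tells. Its arguments: {"type":"object","properties":{"series":{"type":"string"},"squeeze":{"type":"number"}},"required":["series"]}

```bash
ls; mkdir -p pics
python3 - <<'E'
from station import *
import cv2,numpy as np
s=get_state();print({k:np.round(v,3) for k,v in s.items()})
for n in("scene","top"):
    p=snapshot(n);cv2.imwrite(f"pics/{n}0.png",p["pixels"][:,:,::-1])
    print(n,p["fx"],p["cx"],p["cy"],p["D"],np.round(p["T"],4).tolist())
    for o in("analyser","cartridge","cartridge_head","dial","dial_grip","tray","red_bottle","red_cup","timer"):
        print(o,[(np.round(r["point"],1).tolist(),round(r["confidence"],2)) for r in recognise(p,o)[:2]])
print(get_state()["t"])
E
```

```text
pics
{'t': np.float64(0.0), 'joint_pos': array([ 1.17 ,  0.053,  1.402,  0.   ,  1.689, -0.07 ]), 'dq': array([-0.001, -0.   ,  0.001,  0.   ,  0.   ,  0.001]), 'tau': array([ 0.0000e+00, -3.8167e+01, -3.6019e+01,  0.0000e+00,  6.0000e-03,
       -0.0000e+00]), 'tool_pos': array([0.17 , 0.496, 0.23 ]), 'tool_rot': array([-0.   ,  0.165,  0.986, -0.001]), 'ft_force': array([-0.188,  0.875, -0.059]), 'ft_torque': array([ 0.013,  0.042, -0.056]), 'grip_width': np.float64(1.0)}
scene 417.67668690384716 317.6732012638762 205.5263616090736 [-0.06948924  0.          0.          0.          0.        ] [[0.7643, -0.3522, 0.5402, -0.1359], [-0.6447, -0.4355, 0.6282, -0.7538], [0.0141, -0.8284, -0.5599, 0.7632], [0.0, 0.0, 0.0, 1.0]]
analyser [([327.7, 199.3], 0.96)]
cartridge [([310.0, 189.6], 0.59)]
cartridge_head [([260.9, 232.6], 0.72)]
dial [([332.4, 205.3], 0.42)]
dial_grip []
tray [([385.2, 278.9], 0.74)]
red_bottle [([321.2, 256.1], 0.56)]
red_cup [([240.9, 177.1], 0.57), ([259.6, 229.6], 0.5)]
timer [([259.9, 232.9], 0.92)]
top 514.0013501783004 320.87971435413493 200.5617414676571 [-0.02617661  0.          0.          0.          0.        ] [[0.0119, -0.9925, 0.1215, 0.359], [-0.9998, -0.0135, -0.0123, 0.0062], [0.0139, -0.1214, -0.9925, 1.3277], [0.0, 0.0, 0.0, 1.0]]
analyser [([299.9, 171.3], 0.57)]
cartridge [([280.3, 186.9], 0.44)]
cartridge_head [([284.0, 184.8], 0.65), ([175.1, 217.2], 0.25)]
dial [([326.8, 182.7], 0.76), ([276.0, 256.3], 0.25)]
dial_grip [([323.4, 181.2], 0.73)]
tray [([426.2, 211.9], 0.82)]
red_bottle [([365.3, 242.5], 0.6)]
red_cup [([175.4, 215.6], 0.64)]
timer [([275.9, 256.0], 0.97)]
1.0
```

View pics/scene0.png

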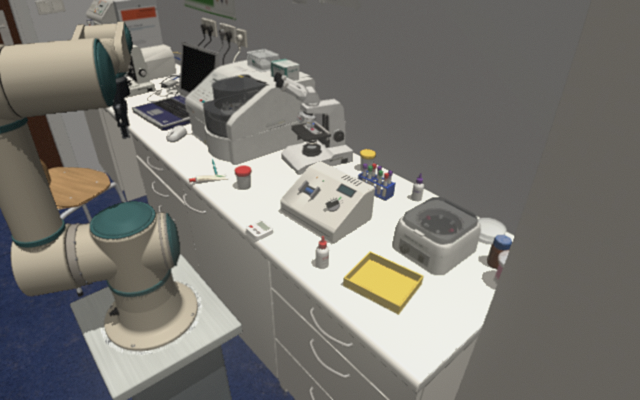

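View pics/top0.png

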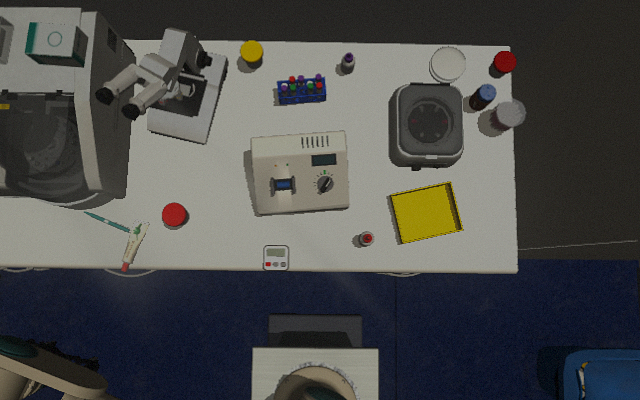

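The scene and top pictures show the analyser at about (300,172) in the top view, with the tray at (426,212), bottle (366,240), cup (174,215) and timer (276,257). I'll enlarge the analyser to fit its pose.

Run:
```python
import cv2
a=cv2.imread("pics/top0.png")[120:225,240:360];cv2.imwrite("pics/top0c.png",cv2.resize(a,None,fx=5.7,fy=5.7,interpolation=cv2.INTER_CUBIC)[:600])
a=cv2.imread("pics/scene0.png")[155:245,270:385];cv2.imwrite("pics/scene0c.png",cv2.resize(a,None,fx=6,fy=6,interpolation=cv2.INTER_CUBIC))
```

```text
(no output)
```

View pics/top0c.png

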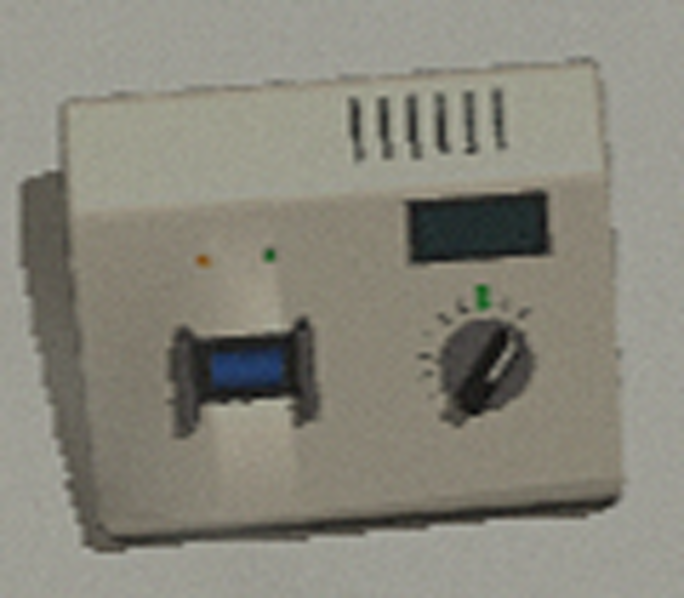

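View pics/scene0c.png

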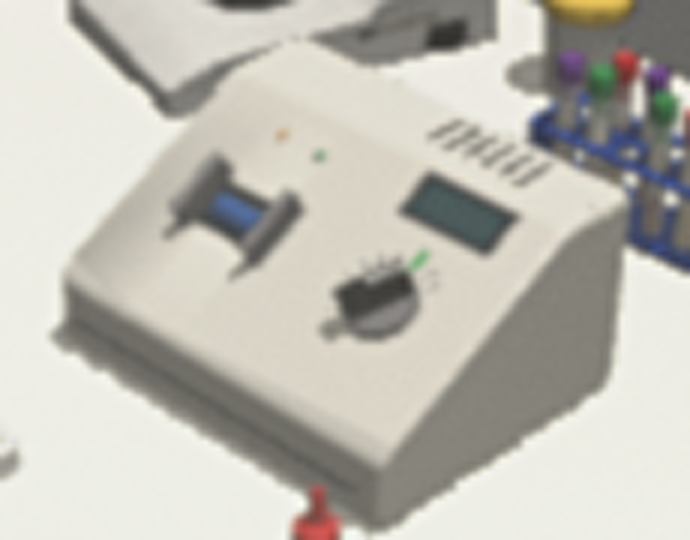

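```bash
cat > h.py <<'E'
import numpy as np,cv2
from scipy.optimize import least_squares
from scipy.spatial.transform import Rotation as R
CAM={"scene":dict(f=417.67668690384716,cx=317.6732012638762,cy=205.5263616090736,D=[-0.06948924,0,0,0,0],T=[[0.7643,-0.3522,0.5402,-0.1359],[-0.6447,-0.4355,0.6282,-0.7538],[0.0141,-0.8284,-0.5599,0.7632],[0,0,0,1]]),
"top":dict(f=514.0013501783004,cx=320.87971435413493,cy=200.5617414676571,D=[-0.02617661,0,0,0,0],T=[[0.0119,-0.9925,0.1215,0.359],[-0.9998,-0.0135,-0.0123,0.0062],[0.0139,-0.1214,-0.9925,1.3277],[0,0,0,1]])}
def proj(P,c):
    if "T" in c and "fx" in c: c=dict(f=c["fx"],cx=c["cx"],cy=c["cy"],D=c["D"],T=c["T"])
    T=np.linalg.inv(np.array(c["T"],float));K=np.array([[c["f"],0,c["cx"]],[0,c["f"],c["cy"]],[0,0,1.]])
    return cv2.projectPoints(np.atleast_2d(np.asarray(P,float)),cv2.Rodrigues(T[:3,:3])[0],T[:3,3],K,np.array(c["D"],float))[0].reshape(-1,2)
def planez(px,c,z):
    if "fx" in c: c=dict(f=c["fx"],cx=c["cx"],cy=c["cy"],D=c["D"],T=c["T"])
    T=np.array(c["T"],float);K=np.array([[c["f"],0,c["cx"]],[0,c["f"],c["cy"]],[0,0,1.]])
    u=cv2.undistortPoints(np.array(px,float).reshape(-1,1,2),K,np.array(c["D"],float)).reshape(-1,2)
    d=np.c_[u,np.ones(len(u))]@T[:3,:3].T;o=T[:3,3];return o+d*((z-o[2])/d[:,2])[:,None]
# bay point in analyser: z=.082 -> x=-.09+(.082-.045)/tan30
BX=-.09+.037/np.tan(np.pi/6)
th=np.pi/6
X=np.array([np.cos(th),0,np.sin(th)]);Z=np.array([-np.sin(th),0,np.cos(th)])
def W(p,P):
    x,y,a=p;c,s=np.cos(a),np.sin(a);P=np.atleast_2d(P)
    return np.c_[x+c*P[:,0]-s*P[:,1],y+s*P[:,0]+c*P[:,1],P[:,2]]
E
cat > fit.py <<'E'
from h import *
top=[((90,115,120),(65,100)),((90,-115,120),(598,62)),((40,115,120),(78,213)),((40,-115,120),(607,172))]
B=np.array([BX*1e3,45,82]);Dl=np.array([BX*1e3,-58,82])
top+=[(B+9*Z-0*X,(248,367)),(Dl+7*Z,(487,367))]
sc=[((-90,115,45),(68,275)),((-90,-115,45),(388,467)),((90,-115,120),(628,200)),((40,-115,120),(562,228)),(B+9*Z,(236,211)),((90,-115,0),(605,385)),((-90,-115,0),(375,530))]
P1=np.array([t[0] for t in top])/1e3;u1=np.array([t[1] for t in top])/5.7+[240,120]-0.4
P2=np.array([t[0] for t in sc])/1e3;u2=np.array([t[1] for t in sc])/6+[270,155]-0.4
def f(p,sep=0):
    return np.r_[(proj(W(p,P1),CAM["top"])-u1).ravel(),(proj(W(p,P2),CAM["scene"])-u2).ravel()]
r=least_squares(f,[.5,0,0],loss="soft_l1");print(r.x,np.round(f(r.x).reshape(-1,2),1).tolist())
for c,P,u in(("top",P1,u1),("scene",P2,u2)):
    q=least_squares(lambda p:(proj(W(p,P),CAM[c])-u).ravel(),r.x,loss="soft_l1");print(c,q.x)
p=r.x
print("bay",W(p,B/1e3),"dial",W(p,Dl/1e3))
print("tray",planez([(426.2,211.9)],CAM["top"],.004),"bottle",planez([(366,240)],CAM["top"],.098),"cup",planez([(174,215)],CAM["top"],.07),"timer",planez([(276,257)],CAM["top"],.018))
E
python3 fit.py
python3 - <<'E'
import cv2
a=cv2.imread("pics/top0.png")[170:260,350:475];cv2.imwrite("pics/tray0c.png",cv2.resize(a,None,fx=6,fy=6,interpolation=cv2.INTER_CUBIC)[:600])
E
```

```text
[0.58000892 0.04187674 0.08773069] [[-1.4, -0.7], [0.5, -0.8], [-2.5, -0.1], [0.6, 0.2], [-0.3, 1.7], [-0.1, -1.7], [-2.0, 0.3], [-1.5, 0.8], [0.9, -0.8], [1.2, 0.8], [-0.7, 0.3], [1.3, 1.2], [0.1, 2.8]]
top [0.57922892 0.0409573  0.08479234]
scene [0.58256143 0.04528559 0.09409088]
bay [[0.55025164 0.08443312 0.082     ]] dial [[ 0.55927632 -0.01817075  0.082     ]]
tray [[ 0.49509208 -0.28418149  0.004     ]] bottle [[ 0.41598147 -0.11808816  0.098     ]] cup [[0.47239608 0.35039317 0.07      ]] timer [[0.37385977 0.10186552 0.018     ]]
```

View pics/tray0c.png

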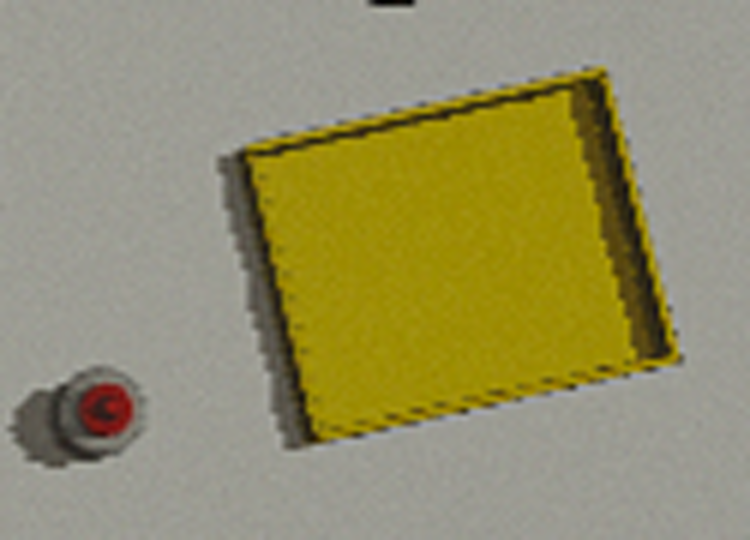

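```bash
cat >> h.py <<'E'
PA=np.array([0.5797,0.0415,0.0868])
def axes(p=None):
    p=PA if p is None else p
    Rz=R.from_euler('z',p[2]).as_matrix();return Rz@X,Rz@np.array([0,1.,0]),Rz@Z
def pan(px,py,pz,p=None): # panel coords: up-slope from mid, y analyser, out
    p=PA if p is None else p
    return W(p,np.array([BX,0,.082])+px*X+np.array([0,py,0])+pz*Z)[0]
def Rt(yv,zv):
    yv=yv/np.linalg.norm(yv);return np.c_[np.cross(yv,zv),yv,zv]
def delta(s,pos,Rm):
    q=np.array(s["tool_rot"]);R0=R.from_quat(q[[1,2,3,0]])
    rv=(R.from_matrix(Rm)*R0.inv()).as_rotvec()
    print("shift mm",np.round((np.array(pos)-s["tool_pos"])*1e3,1),"turn",np.round(rv,4),"deg",np.round(np.degrees(np.linalg.norm(rv)),1))
E
python3 - <<'E'
from h import *; from station import *
s=get_state();x,y,z=axes()
delta(s,pan(0,-.0065,.17),Rt(y,-z))
print(pan(0,-.0065,.17))
print("tray",planez([(426.5,212.3)],CAM["top"],.03), planez((np.array([(242,150),(603,68),(680,357),(312,440)])/6+[350,170]-.4).tolist(),CAM["top"],.03))
E
```

```text
shift mm [ 299.2 -471.1   -2.1] turn [-0.0643 -0.5234  0.408 ] deg 38.2
[0.46976694 0.02540921 0.22922432]
tray [[ 0.49140516 -0.27923264  0.03      ]] [[ 0.53559521 -0.18601795  0.03      ]
 [ 0.57317798 -0.34125963  0.03      ]
 [ 0.44970424 -0.37179516  0.03      ]
 [ 0.41281893 -0.21505588  0.03      ]]
```

Call:
send_rows(
  series="30 -47 10 -0.008 -0.065 0.05 0; 60 -94 20 -0.016 -0.13 0.1 0; 90 -141 30 -0.024 -0.196 0.15 0; 120 -188 30 -0.032 -0.26 0.2 0; 150 -236 30 -0.04 -0.327 0.255 0; 187 -294 30 -0.048 -0.392 0.306 0; 224 -353 20 -0.056 -0.458 0.357 0; 262 -412 10 -0.064 -0.523 0.408 0",
)

```text
t: 2.0
tool_pos: [0.4212, 0.1018, 0.245]
tool_rot: [0.261, -0.043, 0.964, 0.011]
ft_force: [1.1, 0.9, -0.5]
grip_width: 1.001
```

Call:
send_rows(
  series="37 -59 -12 0 0 0 60; 37 -59 -12 0 0 0 60; 37 -59 -12 0 0 0 60; 37 -59 -12 0 0 0 60; 37 -59 -12 0 0 0 60; 37 -59 -12 0 0 0 60; 37 -59 -12 0 0 0 60; 37 -59 -12 0 0 0 60",
)

```text
t: 3.0
tool_pos: [0.4575, 0.0445, 0.2325]
tool_rot: [0.258, -0.042, 0.965, 0.011]
ft_force: [-0.1, -0.1, 0.3]
grip_width: 0.765
```

```bash
cat > shot.py <<'E'
import sys,pickle
from h import *; from station import *
n,name=sys.argv[1:3]
p=snapshot(n);pickle.dump({k:p[k] for k in p if k!="pixels"},open(f"pics/{name}.pkl","wb"))
cv2.imwrite(f"pics/{name}.png",p["pixels"][:,:,::-1])
s=get_state();print(s["t"],np.round(s["tool_pos"],4),np.round(s["tool_rot"],4),s["grip_width"],np.round(s["ft_force"],1))
print(p["fx"],p["D"],np.round(p["T"],4).tolist())
E
python3 shot.py wrist w1
```

```text
3.05 [0.4575 0.0444 0.2325] [ 0.2584 -0.042   0.9651  0.0113] 0.7652447672713348 [-0.2 -0.5 -0.7]
280.27971158523866 [-0.01233661  0.          0.          0.          0.        ] [[-0.0859, 0.6732, 0.7345, 0.3202], [0.9963, 0.058, 0.0633, 0.0326], [-0.0, 0.7372, -0.6757, 0.3161], [0.0, 0.0, 0.0, 1.0]]
```

View pics/w1.png

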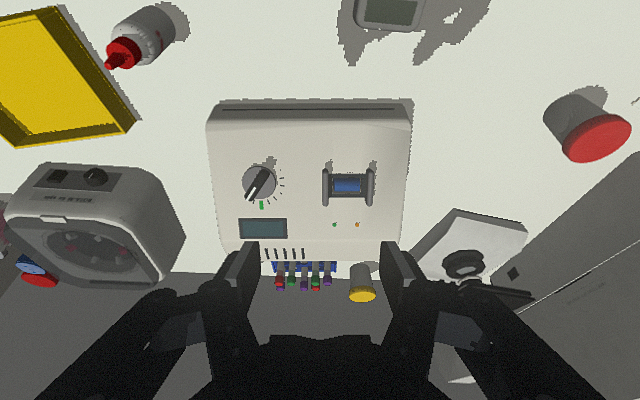

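The wrist picture shows the dial at about (260,183), the green mark at (262,206), the bay at (347,186), and the LEDs at (335,225) and (357,225). I'll enlarge it to fit.

Run:
```python
import cv2
a=cv2.imread("pics/w1.png")[92:252,200:420];cv2.imwrite("pics/w1c.png",cv2.resize(a,None,fx=3.6,fy=3.6,interpolation=cv2.INTER_CUBIC))
```

```text
(no output)
```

View pics/w1c.png

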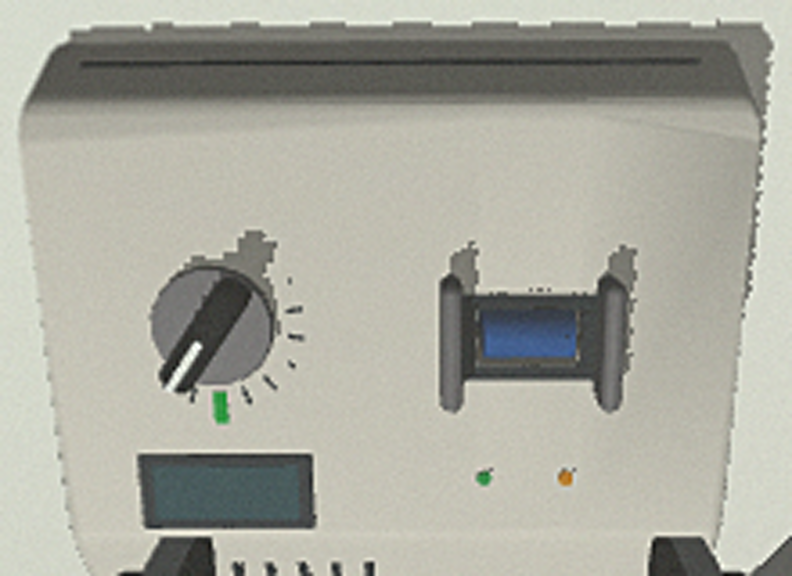

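```bash
cat > fit2.py <<'E'
from h import *; import pickle
c=pickle.load(open("pics/w1.pkl","rb"))
pts=dict(cart=((0,.045,.004),(529,334)),disc=((0,-.058,.007),(213,325)))
sel=list(pts.values())
P=np.array([BX,0,.082])+np.array([s[0][0]*X+np.array([0,s[0][1],0])+s[0][2]*Z for s in sel]);u=np.array([s[1] for s in sel])/3.6+[200,92]-.36
# edges of panel sides/front as corners
f=lambda p:(proj(W(p,P),c)-u).ravel()
r=least_squares(f,PA);print(r.x,np.round(f(r.x),2))
def unp(px,h,p):
    T=np.array(c["T"]);K=np.array([[c["fx"],0,c["cx"]],[0,c["fy"],c["cy"]],[0,0,1.]])
    q=cv2.undistortPoints((np.array(px,float)/3.6+[200,92]-.36).reshape(-1,1,2),K,np.array(c["D"])).reshape(-1,2)
    d=np.c_[q,np.ones(len(q))]@T[:3,:3].T;o=T[:3,3];x,y,z=axes(p);b=pan(0,0,h,p)
    t=((b-o)@z)/(d@z);w=o+d*t[:,None]-b;return np.round(np.c_[w@x,w@y]*1e3,1)
for p in(PA,r.x):
    print("pose",p)
    print("green",unp([(219,393),(223,423)],0,p).tolist(),"disc l r t b",unp([(151,325),(274,323),(210,266),(216,383)],.007,p).tolist())
    e=unp([(200,345),(172,388),(235,285),(178,380)],.024,p);print("pointer",e.tolist())
    for a,b in((0,1),(2,3)):
        d=e[b]-e[a];print("dial angle",np.arctan2(d[1],d[0]))
    print("blue",unp([(480,334),(578,334),(529,308),(529,360)],.003,p).tolist(),"ribs",unp([(440,285),(465,285),(597,285),(627,285),(452,405),(612,405)],.018,p).tolist())
    print("mouth",unp([(465,380),(597,380),(465,294),(597,294)],0,p).tolist(), "edge",unp([(45,300),(750,300)],0,p).tolist())
E
python3 fit2.py
```

```text
[0.57702761 0.04085196 0.03511109] [ 0.9   0.18 -0.88  0.12]
pose [0.5797 0.0415 0.0868]
green [[20.9, -57.5], [31.5, -56.9]] disc l r t b [[-4.3, -76.3], [-5.0, -36.9], [-23.4, -56.1], [15.1, -56.7]]
pointer [[-2.4, -57.0], [11.3, -66.6], [-21.0, -45.2], [8.7, -64.5]]
dial angle -0.6112156803148006
dial angle -0.5762568633897005
blue [[-0.2, 29.1], [-0.2, 60.9], [-8.9, 44.8], [8.6, 45.3]] ribs [[-19.7, 16.0], [-19.7, 23.6], [-19.7, 63.8], [-19.7, 73.0], [19.0, 19.9], [19.0, 70.4]]
mouth [[16.4, 24.5], [16.4, 68.4], [-12.8, 24.2], [-12.8, 67.0]] edge [[-10.9, -112.1], [-10.8, 116.7]]
pose [0.57702761 0.04085196 0.03511109]
green [[24.9, -56.8], [35.4, -55.7]] disc l r t b [[0.5, -76.5], [-1.5, -37.7], [-19.1, -57.5], [19.1, -56.4]]
pointer [[1.7, -57.9], [15.6, -66.7], [-17.2, -47.1], [13.0, -64.8]]
dial angle -0.56439821941438
dial angle -0.5301307893486029
blue [[0.7, 28.2], [-0.5, 60.0], [-8.5, 43.4], [8.9, 44.7]] ribs [[-18.2, 13.8], [-18.5, 21.4], [-20.1, 61.7], [-20.4, 70.9], [20.1, 19.4], [18.4, 70.1]]
mouth [[17.4, 24.4], [15.8, 68.3], [-11.7, 22.8], [-13.3, 65.6]] edge [[-4.6, -111.7], [-13.3, 115.9]]
```

Run:
```python
from h import *; from station import *
s=get_state();x,y,z=axes();a=-.58
delta(s,pan(-.0045,-.0567,.05),Rt(-np.sin(a)*x+np.cos(a)*y,-z))
```

```text
shift mm [  72.5  -64.1 -109.4] turn [ 0.2887  0.0248 -0.5027] deg 33.2
```

Call:
send_rows(
  series="12 -11 -18 0.06 0.005 -0.1 140; 24 -21 -36 0.12 0.01 -0.2 140; 36 -32 -55 0.18 0.015 -0.3 140; 48 -43 -73 0.23 0.02 -0.4 140; 60 -53 -91 0.289 0.025 -0.503 140; 72.5 -64 -109.5 0.289 0.025 -0.503 140; 72.5 -64 -109.5 0.289 0.025 -0.503 140; 72.5 -64 -109.5 0.289 0.025 -0.503 140",
)

```text
t: 4.05
tool_pos: [0.53, -0.0196, 0.1236]
tool_rot: [0.245, 0.236, 0.937, 0.085]
ft_force: [-0.5, -0.2, 0.1]
grip_width: 0.451
```

```bash
python3 shot.py wrist w2
```

```text
4.1 [ 0.5301 -0.0195  0.124 ] [0.2451 0.2359 0.9365 0.0849] 0.4544896147746916 [-0.4  0.4  0.3]
280.27971158523866 [-0.01233661  0.          0.          0.          0.        ] [[0.4017, 0.5825, 0.7066, 0.3999], [0.8737, -0.475, -0.1052, 0.0117], [0.2743, 0.6596, -0.6998, 0.2134], [0.0, 0.0, 0.0, 1.0]]
```

View pics/w2.png

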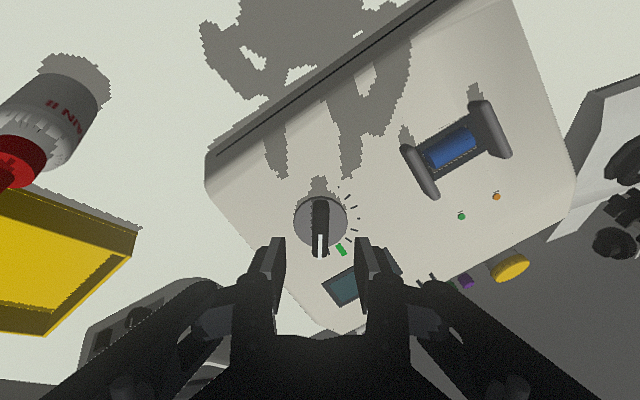

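The bar is now vertical at column 320, midway between the fingers (285 and 355). The disc is centred near (320,221) and the green mark is at (341,250).

Run:
```python
import cv2
a=cv2.imread("pics/w2.png")[170:270,270:390];cv2.imwrite("pics/w2c.png",cv2.resize(a,None,fx=6,fy=6,interpolation=cv2.INTER_CUBIC))
```

```text
(no output)
```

View pics/w2c.png

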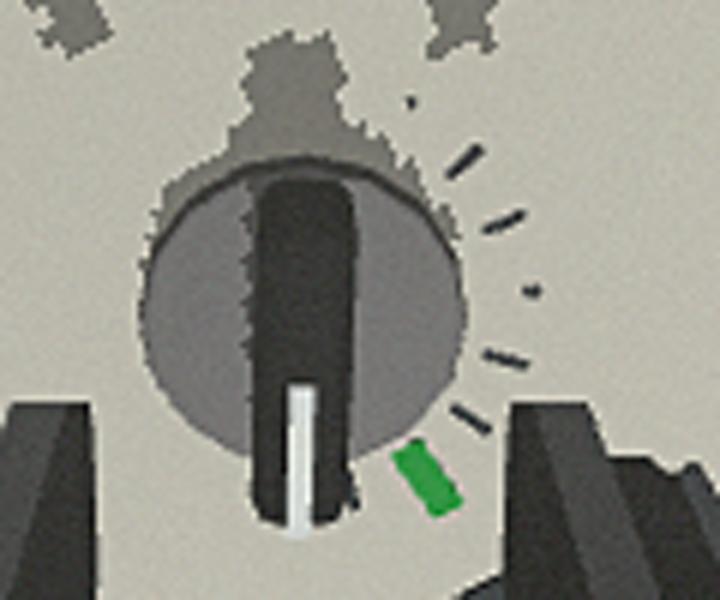

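```bash
cat > unp.py <<'E'
from h import *; import pickle
def unpw(name,px,sc,off,h,p=None):
    c=pickle.load(open(f"pics/{name}.pkl","rb"))
    T=np.array(c["T"]);K=np.array([[c["fx"],0,c["cx"]],[0,c["fy"],c["cy"]],[0,0,1.]])
    q=cv2.undistortPoints((np.array(px,float)/sc+off-.5+.5/sc).reshape(-1,1,2),K,np.array(c["D"])).reshape(-1,2)
    d=np.c_[q,np.ones(len(q))]@T[:3,:3].T;o=T[:3,3];x,y,z=axes(p);b=pan(0,0,h,p)
    t=((b-o)@z)/(d@z);w=o+d*t[:,None]-b;return np.c_[w@x,w@y]*1e3
E
python3 - <<'E'
from unp import *; from station import *
g=lambda px,h:unpw("w2",px,6,[270,170],h)
x,y,z=axes()
print("disc l r t b",g([(143,310),(463,310),(303,172),(303,462)],.007).round(1).tolist())
print("bar top: pointer end, rear end",g([(302,524),(302,183)],.024).round(1).tolist())
b=g([(302,300),(300,530),],.024);d=b[1]-b[0];print("bar ang",np.arctan2(d[1],d[0]))
gr=g([(410,445),(445,512)],0);print("green",gr.round(1).tolist(),"dir",np.arctan2(*(gr[1]-gr[0])[::-1]))
s=get_state();t=s["tool_pos"]-pan(0,0,0);print("tcp in panel",t@x*1e3,t@y*1e3,t@z*1e3)
E
```

```text
disc l r t b [[-15.3, -71.9], [5.6, -40.2], [-19.2, -46.7], [11.9, -67.1]]
bar top: pointer end, rear end [[10.9, -66.6], [-22.9, -44.4]]
bar ang -0.5893027106132874
green [[20.4, -56.5], [30.9, -57.8]] dir -0.12502775977326905
tcp in panel -3.9081544787801956 -56.447261358909586 50.73259323384468
```

Call:
send_rows(
  series="5 0.4 -8.7 0 0 0 140; 10 0.9 -17.4 0 0 0 140; 15 1.3 -26 0 0 0 140; 20 1.7 -34.8 0 0 0 140; 20 1.7 -34.8 0 0 0 180; 20 1.7 -34.8 0 0 0 255; 20 1.7 -34.8 0 0 0 255; 20 1.7 -34.8 0 0 0 255",
  squeeze=30,
)

```text
t: 5.1
tool_pos: [0.5501, -0.0175, 0.0883]
tool_rot: [0.245, 0.236, 0.937, 0.085]
ft_force: [3.5, 4.5, -3.9]
grip_width: 0.118
```

Call:
send_rows(
  series="0 0 0 -0.049 -0.0043 0.085 255; 0 0 0 -0.098 -0.0085 0.17 255; 0 0 0 -0.147 -0.0128 0.255 255; 0 0 0 -0.196 -0.017 0.34 255; 0 0 0 -0.245 -0.0213 0.426 255; 0 0 0 -0.294 -0.0256 0.511 255; 0 0 0 -0.294 -0.0256 0.511 255; 0 0 0 -0.294 -0.0256 0.511 255",
)

```text
t: 6.1
tool_pos: [0.5499, -0.019, 0.0881]
tool_rot: [0.259, -0.046, 0.965, 0.009]
ft_force: [2.3, -5.1, -4.1]
grip_width: 0.114
```

```bash
python3 shot.py wrist w3;python3 - <<'E'
import cv2
a=cv2.imread("pics/w3.png")[150:270,230:410];cv2.imwrite("pics/w3c.png",cv2.resize(a,None,fx=4.4,fy=4.4,interpolation=cv2.INTER_CUBIC))
E
```

```text
6.15 [ 0.5499 -0.019   0.0881] [ 0.2585 -0.0457  0.9649  0.0092] 0.11876075160576482 [ 1.7 -5.9 -4.5]
280.27971158523866 [-0.01233661  0.          0.          0.          0.        ] [[-0.0918, 0.6724, 0.7345, 0.4126], [0.9958, 0.0665, 0.0635, -0.0311], [-0.0061, 0.7372, -0.6756, 0.1717], [0.0, 0.0, 0.0, 1.0]]
```

View pics/w3c.png

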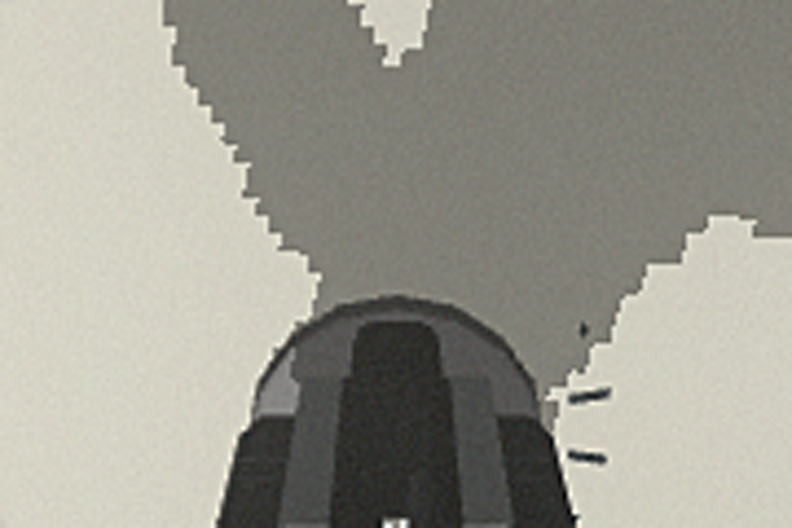

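The fingers hide the mark at around (320,265), so I'll release, back off along the axis and check.

Call:
send_rows(
  series="0 0 0 0 0 0 140; 0 0 0 0 0 0 140; 0 0 0 0 0 0 140; -5 -0.4 8.7 0 0 0 140; -10 -0.9 17.4 0 0 0 140; -17 -1.5 29.5 0 0 0 140; -25 -2.2 43.3 0 0 0 140; -25 -2.2 43.3 0 0 0 140",
)

```text
t: 7.15
tool_pos: [0.5254, -0.0204, 0.1335]
tool_rot: [0.26, -0.046, 0.964, 0.01]
ft_force: [0.3, 1.2, -0.1]
grip_width: 0.451
```

```bash
python3 shot.py wrist w4;python3 - <<'E'
import cv2
a=cv2.imread("pics/w4.png")[160:270,255:430];cv2.imwrite("pics/w4c.png",cv2.resize(a,None,fx=4.5,fy=4.5,interpolation=cv2.INTER_CUBIC))
E
```

```text
7.2 [ 0.5252 -0.0203  0.1325] [ 0.2595 -0.0464  0.9646  0.0097] 0.4548124740165771 [-1.2 -1.2  0. ]
280.27971158523866 [-0.01233661  0.          0.          0.          0.        ] [[-0.0933, 0.6696, 0.7369, 0.3879], [0.9956, 0.0671, 0.065, -0.0328], [-0.0059, 0.7397, -0.6729, 0.2166], [0.0, 0.0, 0.0, 1.0]]
```

View pics/w4c.png

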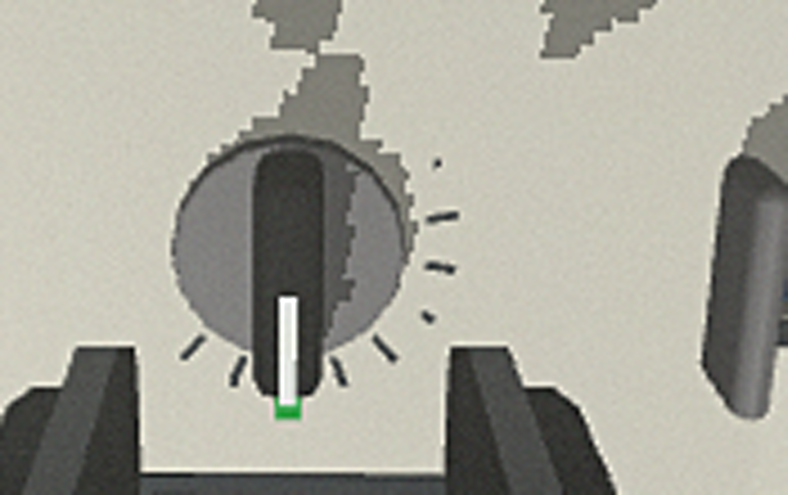

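The pointer at column 288 lies on the green mark at (288,408) in the crop, with ticks symmetric about 288.5. The dial is set to within about 0.02 rad. Next is the bay.

Run:
```python
from h import *; from station import *
s=get_state();q=s["tool_rot"];M=R.from_quat(q[[1,2,3,0]]).as_matrix()
print(M.round(3),"yaw of y",np.arctan2(-M[0,1],M[1,1]),"tilt",np.degrees(np.arccos(-M[2,2])),s["joint_pos"].round(2))
x,y,z=axes()
for yy in(x,-x):delta(s,pan(0,.045,.055),Rt(yy,-z))
```

```text
[[-0.861 -0.095  0.5  ]
 [-0.085  0.995  0.043]
 [-0.502 -0.005 -0.865]] yaw of y 0.09475925443960893 tilt 30.1036367897232 [-0.18 -0.27  1.97  0.16  0.93 -1.91]
shift mm [ -2.6 102.   -2.8] turn [ 0.7888  0.0696 -1.3677] deg 90.5
shift mm [ -2.6 102.   -2.8] turn [-0.7786 -0.0658  1.3516] deg 89.5
```

Call:
send_rows(
  series="-1 13 0 0.0948 0.0084 -0.1644 255; -1 26 0 0.1896 0.0168 -0.3288 255; -1 39 0 0.2844 0.0252 -0.4932 255; -1 52 0 0.379 0.0335 -0.6576 255; -2 65 0 0.474 0.042 -0.822 255; -2 78 0 0.569 0.05 -0.9864 255; -2.6 90 -1.4 0.6636 0.0586 -1.1508 255; -2.6 102 -2.8 0.7584 0.067 -1.3152 255",
)

```text
t: 8.2
tool_pos: [0.5222, 0.0823, 0.1279]
tool_rot: [0.181, 0.626, 0.736, 0.185]
ft_force: [-0.6, -0.9, -0.1]
grip_width: -0.004
```

```bash
python3 - <<'E'
from h import *; from station import *
s=get_state();x,y,z=axes();print(s["joint_pos"].round(2))
delta(s,pan(0,.045,.055),Rt(x,-z))
E
python3 shot.py wrist w5
```

```text
[ 0.08 -0.25  1.97  0.    0.9  -0.08]
shift mm [ 0.4 -0.6  1.8] turn [ 0.0352  0.0025 -0.0652] deg 4.2
8.25 [0.522  0.0832 0.1277] [0.1797 0.6289 0.7333 0.1855] -0.0026418338639300075 [-0.6  1.2 -0.5]
280.27971158523866 [-0.01233661  0.          0.          0.          0.        ] [[0.8544, -0.0065, 0.5196, 0.4397], [0.1477, -0.9556, -0.2548, 0.152], [0.4982, 0.2945, -0.8155, 0.2473], [0.0, 0.0, 0.0, 1.0]]
```

View pics/w5.png

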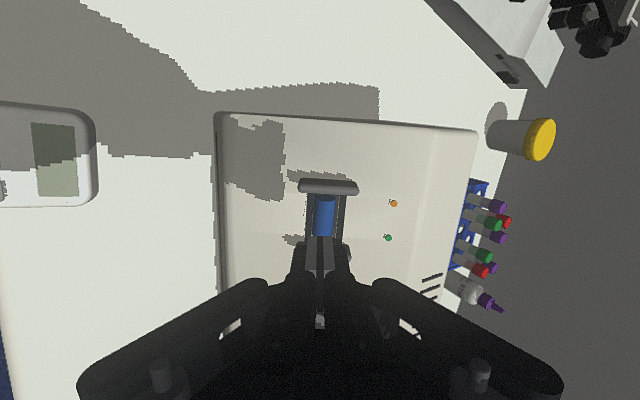

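Run:
```python
import cv2,numpy as np
from unp import *
im=cv2.imread("pics/w5.png");a=im[160:280,260:400];cv2.imwrite("pics/w5c.png",cv2.resize(a,None,fx=5,fy=5,interpolation=cv2.INTER_CUBIC))
for r in(200,212,225,234):
    m=np.where((im[r,:,0].astype(int)-im[r,:,2]>40)&(np.arange(640)>290)&(np.arange(640)<360))[0];print(r,m.min(),m.max(),unpw("w5",[(m.min()-.5,r),(m.max()+.5,r)],1,[0,0],.001).round(1).tolist())
cols=np.where((im[190:250,325,0].astype(int)-im[190:250,325,2]>40))[0]+190;print(cols.min(),cols.max(),unpw("w5",[(325,cols.min()-.5)],1,[0,0],.005).round(1))
```

```text
200 333 335 [[6.5, 59.5], [8.7, 59.7]]
212 318 334 [[-3.7, 49.4], [8.8, 50.3]]
225 317 332 [[-3.7, 39.0], [8.3, 39.9]]
234 316 331 [[-4.0, 31.5], [8.1, 32.4]]
201 235 [[ 0.9 60. ]]
```

View pics/w5c.png

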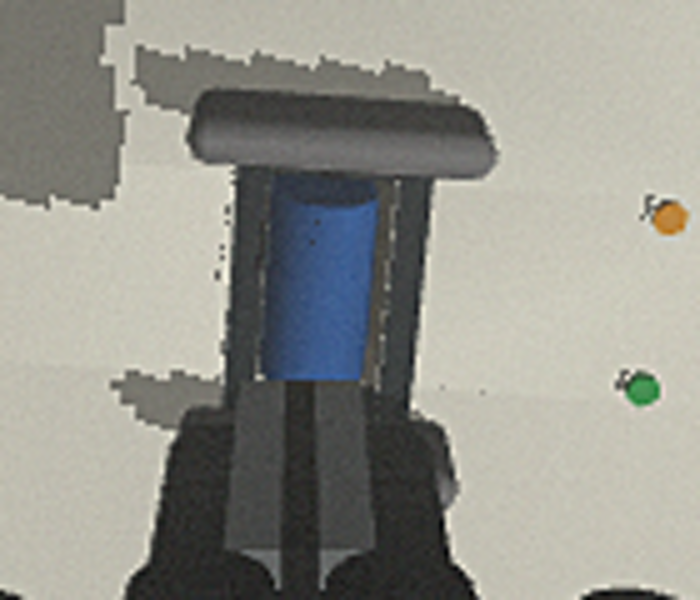

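Run:
```python
from unp import *
from station import *
g=lambda px,h:unpw("w5",px,5,[260,160],h).round(1).tolist()
print(g([(275,205),(380,205),(268,300),(371,300),(263,375),(362,375)],.001)); print("end top/base",g([(325,205)],.007),g([(325,178)],.001))
print("rib y",g([(200,165),(490,175)],.018),"mouth",g([(235,170),(432,180),(226,400),(410,412)],0))
s=get_state();x,y,z=axes();t=s["tool_pos"]-pan(0,0,0);print("tcp",t@x*1e3,t@y*1e3,t@z*1e3)
```

```text
[[-6.4, 58.1], [8.8, 59.2], [-6.5, 43.1], [8.8, 44.3], [-6.4, 30.9], [8.6, 32.0]]
end top/base [[0.6, 60.6]] [[0.5, 62.7]]
rib y [[-16.8, 68.5], [21.5, 70.0]] mouth [[-12.6, 62.7], [16.1, 63.3], [-11.8, 25.8], [16.5, 25.8]]
tcp -1.3507582794227033 46.5245874016664 53.49267510844032
```

Run:
```python
from h import *; from station import *
s=get_state();x,y,z=axes();print(z)
delta(s,pan(.001,.0453,.013),Rt(x,-z))
```

```text
[-0.49811762 -0.04334552  0.8660254 ]
shift mm [ 22.3   0.7 -33.9] turn [ 0.0303  0.0017 -0.0582] deg 3.8
```

Call:
send_rows(
  series="6 0.2 -9 0.015 0.001 -0.03 255; 12 0.4 -18 0.03 0.002 -0.058 255; 18 0.6 -27 0.03 0.002 -0.058 255; 22.3 0.7 -33.9 0.03 0.002 -0.058 255; 22.3 0.7 -33.9 0.03 0.002 -0.058 255; 22.8 0.7 -34.8 0.03 0.002 -0.058 255; 23.3 0.8 -35.6 0.03 0.002 -0.058 255; 23.3 0.8 -35.6 0.03 0.002 -0.058 255",
)

```text
t: 9.25
tool_pos: [0.5457, 0.0826, 0.0933]
tool_rot: [0.177, 0.647, 0.717, 0.19]
ft_force: [-0.9, -0.2, 0.2]
grip_width: -0.002
```

Run:
```python
from h import *; from station import *
s=get_state();x,y,z=axes();t=s["tool_pos"]-pan(0,0,0);print("tcp",t@x*1e3,t@y*1e3,t@z*1e3,"Fz",s["ft_force"]@z)
```

```text
tcp 1.8678561892464687 43.926722013185056 11.960548093892152 Fz 0.6464237609098619
```

Call:
send_rows(
  series="0.5 0 -0.9 0 0 0 255; 1 0.1 -1.7 0 0 0 255; 1.5 0.1 -2.6 0 0 0 255; 2 0.2 -3.5 0 0 0 255; 2.5 0.2 -4.3 0 0 0 255; 3 0.3 -5.2 0 0 0 255; 3.5 0.3 -6 0 0 0 255; 3.5 0.3 -6 0 0 0 255",
)

```text
t: 10.25
tool_pos: [0.5493, 0.0829, 0.0872]
tool_rot: [0.177, 0.647, 0.717, 0.19]
ft_force: [-3.0, 0.5, 4.6]
grip_width: 0.0
```

```bash
cat > st.py <<'E'
from h import *; from station import *
s=get_state();x,y,z=axes();t=s["tool_pos"]-pan(0,0,0);print("tcp",(t@np.c_[x,y,z]*1e3).round(2),"F",(s["ft_force"]@np.c_[x,y,z]).round(1),s["t"])
E
python3 st.py
```

```text
tcp [ 1.87 43.9   4.87] F [-0.3  0.7  5.4] 10.25
```

Call:
send_rows(
  series="0.25 0 -0.43 0 0 0 255; 0.5 0 -0.87 0 0 0 255; 0.75 0.1 -1.3 0 0 0 255; 1 0.1 -1.73 0 0 0 255; 1 0.1 -1.73 0 0 0 255; 1 0.1 -1.73 0 0 0 255; 1 0.1 -1.73 0 0 0 255; 1 0.1 -1.73 0 0 0 255",
)

```text
t: 11.25
tool_pos: [0.5502, 0.083, 0.0854]
tool_rot: [0.177, 0.647, 0.717, 0.189]
ft_force: [-3.0, 0.2, 4.2]
grip_width: 0.003
```

```bash
python3 st.py
```

```text
tcp [ 1.79 43.88  2.85] F [-0.4  0.4  5.1] 11.25
```

Call:
send_rows(
  series="0.25 0 -0.43 0 0 0 255; 0.5 0 -0.87 0 0 0 255; 0.75 0.1 -1.3 0 0 0 255; 1 0.1 -1.73 0 0 0 255; 1 0.1 -1.73 0 0 0 255; 1 0.1 -1.73 0 0 0 255; 1 0.1 -1.73 0 0 0 255; 1 0.1 -1.73 0 0 0 255",
)

```text
t: 12.25
tool_pos: [0.5514, 0.0831, 0.0841]
tool_rot: [0.177, 0.647, 0.717, 0.19]
ft_force: [-5.7, -1.2, 7.0]
grip_width: 0.002
```

```bash
python3 st.py
```

```text
tcp [ 2.2  43.9   1.17] F [-1.5 -0.7  9. ] 12.25
```

Call:
send_rows(
  series="0.25 0 -0.43 0 0 0 255; 0.5 0 -0.87 0 0 0 255; 0.5 0 -0.87 0 0 0 255; 0.5 0 -0.87 0 0 0 255; 0.5 0 -0.87 0 0 0 255; 0.5 0 -0.87 0 0 0 255; 0.5 0 -0.87 0 0 0 255; 0.5 0 -0.87 0 0 0 255",
)

```text
t: 13.25
tool_pos: [0.5526, 0.0832, 0.0847]
tool_rot: [0.178, 0.647, 0.716, 0.191]
ft_force: [-9.6, -1.7, 13.9]
grip_width: -0.002
```

```bash
python3 st.py
```

```text
tcp [ 3.57 43.89  1.09] F [-1.5 -0.9 16.9] 13.25
```

Force now climbs at 17 N, so it has reached the stop. I'll back off and look.

Call:
send_rows(
  series="-2 -0.2 3.5 0 0 0 255; -5 -0.4 8.7 0 0 0 255; -10 -0.9 17.3 0 0 0 255; -15 -1.3 26 0 0 0 255; -20 -1.7 34.6 0 0 0 255; -25 -2.2 43.3 0 0 0 200; -30 -2.6 52 0 0 0 120; -30 -2.6 52 0 0 0 120",
)

```text
t: 14.25
tool_pos: [0.5219, 0.0805, 0.1359]
tool_rot: [0.178, 0.647, 0.717, 0.19]
ft_force: [0.3, -0.8, -0.1]
grip_width: 0.534
```

```bash
python3 shot.py wrist w6; python3 st.py
```

```text
14.3 [0.5217 0.0805 0.1352] [0.1773 0.6473 0.7166 0.1898] 0.5281459070101225 [ 1.2 -0.4  0. ]
280.27971158523866 [-0.01233661  0.          0.          0.          0.        ] [[0.86, -0.0574, 0.507, 0.443], [0.0889, -0.9616, -0.2597, 0.1512], [0.5025, 0.2684, -0.8219, 0.2571], [0.0, 0.0, 0.0, 1.0]]
tcp [ 1.96 43.88 60.27] F [ 1.  -0.5 -0.5] 14.3
```

View pics/w6.png

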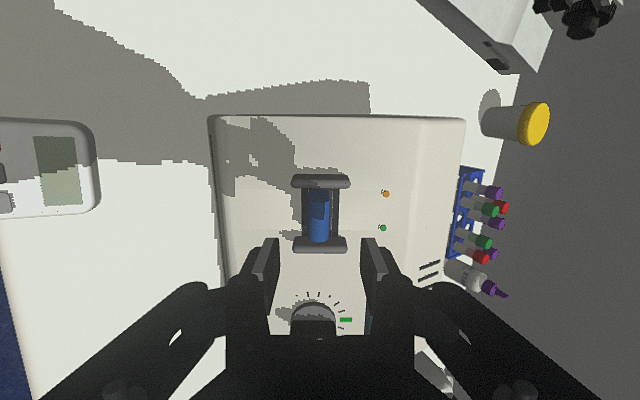

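Run:
```python
import cv2
a=cv2.imread("pics/w6.png")[160:270,260:400];cv2.imwrite("pics/w6c.png",cv2.resize(a,None,fx=5,fy=5,interpolation=cv2.INTER_CUBIC))
```

```text
(no output)
```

View pics/w6c.png

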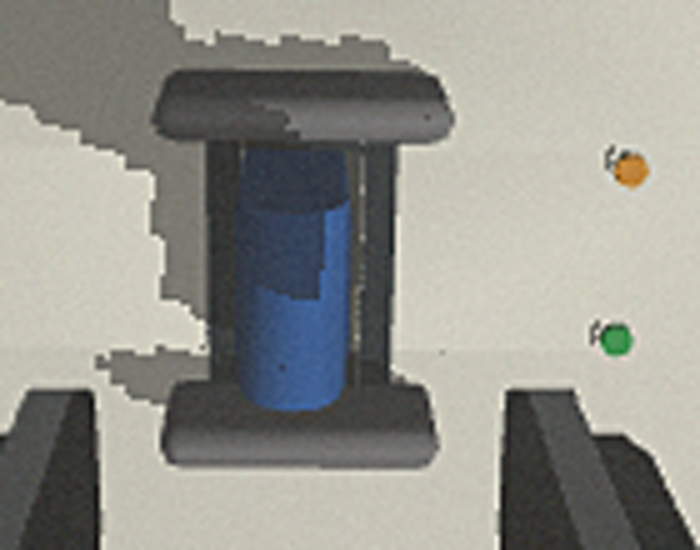

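The cartridge has sprung up: its end face now shows at crop rows 150–210 and its head overlaps the near rib. Next I'll measure it for the grasp.

Run:
```python
from unp import *
g=lambda px,h:unpw("w6",px,5,[260,160],h).round(1).tolist()
print(g([(241,300),(351,230),(242,390),(347,380)],.0175),"ends",g([(297,213),(295,408)],.0245))
print("rib",g([(160,135),(450,135),(165,460),(435,465),],.015),"mouth",g([(207,200),(395,200)],0))
from station import *
s=get_state();x,y,z=axes()
delta(s,pan(.0018,.0445,.0025),Rt(x,-z))
```

```text
[[-6.5, 45.3], [8.9, 56.1], [-6.3, 31.3], [8.9, 33.1]] ends [[1.2, 60.8], [1.3, 32.0]]
rib [[-17.8, 68.8], [22.3, 69.3], [-17.9, 18.4], [22.5, 18.1]] mouth [[-12.3, 54.4], [16.2, 54.8]]
shift mm [ 28.6   3.1 -50.1] turn [ 0.0082  0.0025 -0.0124] deg 0.9
```

Run:
```python
from h import *
from station import *
s=get_state();x,y,z=axes()
delta(s,pan(.0014,.045,.0015),Rt(x,-z))
```

```text
shift mm [ 28.7   3.6 -51.2] turn [ 0.0082  0.0025 -0.0124] deg 0.9
```

Call:
send_rows(
  series="6 0.9 -11 0.008 0.002 -0.012 120; 13 1.8 -23 0.008 0.002 -0.012 120; 20 2.7 -35.5 0.008 0.002 -0.012 120; 25 3.3 -44.5 0.008 0.002 -0.012 120; 27.5 3.5 -49 0.008 0.002 -0.012 120; 28.7 3.6 -51.2 0.008 0.002 -0.012 120; 28.7 3.6 -51.2 0.008 0.002 -0.012 120; 28.7 3.6 -51.2 0.008 0.002 -0.012 120",
)

```text
t: 15.3
tool_pos: [0.5505, 0.0841, 0.084]
tool_rot: [0.175, 0.653, 0.712, 0.191]
ft_force: [-1.0, 0.5, 0.5]
grip_width: 0.531
```

```bash
python3 st.py
```

```text
tcp [ 1.48 44.99  1.46] F [-0.6  0.6  0.9] 15.3
```

Call:
send_rows(
  series="0 0 0 0 0 0 170; 0 0 0 0 0 0 190; 0 0 0 0 0 0 255; 0 0 0 0 0 0 255; 0 0 0 0 0 0 255; 0 0 0 0 0 0 255; 0 0 0 0 0 0 255; 0 0 0 0 0 0 255",
  squeeze=30,
)

```text
t: 16.3
tool_pos: [0.5506, 0.0841, 0.0838]
tool_rot: [0.175, 0.653, 0.712, 0.191]
ft_force: [0.6, -0.4, 3.3]
grip_width: 0.18
```

```bash
python3 st.py
```

```text
tcp [ 1.46 44.99  1.26] F [ 2.1 -0.4  2.6] 16.3
```

Call:
send_rows(
  series="-2.5 -0.2 4.3 0 0 0 255; -5 -0.4 8.7 0 0 0 255; -7.5 -0.6 13 0 0 0 255; -10 -0.9 17.3 0 0 0 255; -12.5 -1.1 21.7 0 0 0 255; -15 -1.3 26 0 0 0 255; -17.5 -1.5 30.3 0 0 0 255; -20 -1.7 34.6 0 0 0 255",
)

```text
t: 17.3
tool_pos: [0.5294, 0.0824, 0.1175]
tool_rot: [0.174, 0.653, 0.712, 0.19]
ft_force: [0.1, -0.9, 0.0]
grip_width: 0.176
```

```bash
python3 st.py
```

```text
tcp [-0.17 45.08 41.11] F [-0.  -0.9  0. ] 17.3
```

Call:
send_rows(
  series="-4 -0.3 7 0 0 0 255; -8 -0.7 14 0 0 0 255; -12 -1 21 0 0 0 255; -16 -1.4 28 0 0 0 255; -20 -1.7 40 0 0 0 255; -20 -1.7 60 0 0 0 255; -20 -1.7 80 0 0 0 255; -20 -1.7 80 0 0 0 255",
)

```text
t: 18.3
tool_pos: [0.5111, 0.0808, 0.2006]
tool_rot: [0.176, 0.652, 0.712, 0.192]
ft_force: [0.9, -0.6, -1.0]
grip_width: 0.176
```

```bash
python3 shot.py wrist w7; python3 st.py
python3 - <<'E'
from h import *
from station import *
s=get_state();print(s["joint_pos"].round(2))
# tray axes from rim corners
c=np.array([[ 0.53559521,-0.18601795],[0.57317798,-0.34125963],[0.44970424,-0.37179516],[0.41281893,-0.21505588]])
print("ctr",c.mean(0),"tray yaw",np.arctan2(*(c[0]-c[3])[::-1]),np.arctan2(*(c[1]-c[2])[::-1]),np.arctan2(-(c[0]-c[1])[0],(c[0]-c[1])[1]))
q=s["tool_rot"];M=R.from_quat(q[[1,2,3,0]]).as_matrix();print(M.round(3))
a=.24
for yv in(np.array([np.cos(a),np.sin(a),0]),np.array([np.cos(.087),np.sin(.087),0])):
    delta(s,[c.mean(0)[0],c.mean(0)[1],.2],Rt(yv,np.array([0,0,-1.])))
E
```

```text
18.35 [0.5105 0.0807 0.1989] [0.1753 0.6525 0.7121 0.1911] 0.17652857723405058 [-0.5 -0.2 -0.4]
280.27971158523866 [-0.01233661  0.          0.          0.          0.        ] [[0.8609, -0.069, 0.5041, 0.433], [0.0744, -0.963, -0.259, 0.1514], [0.5033, 0.2605, -0.8239, 0.3224], [0.0, 0.0, 0.0, 1.0]]
tcp [ 24.15  45.09 121.01] F [-0.7 -0.2 -0.1] 18.35
[ 0.08 -0.36  1.91  0.    1.07 -0.  ]
ctr [ 0.49282409 -0.27853216] tray yaw 0.2322433168554076 0.24243949508920656 0.237522110408884
[[-0.087  0.862  0.499]
 [ 0.996  0.076  0.043]
 [-0.     0.501 -0.865]]
shift mm [ -17.7 -359.3    1.1] turn [-0.0853  0.5182  0.1492] deg 31.3
shift mm [ -17.7 -359.3    1.1] turn [-4.540e-02  5.227e-01 -3.000e-04] deg 30.1
```

View pics/w7.png

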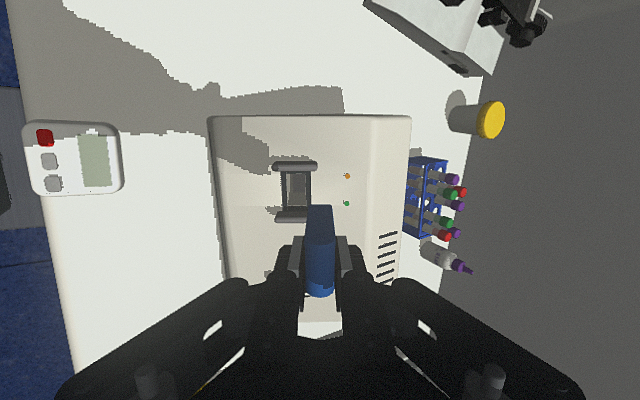

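The wrist view shows the cartridge held straight at (319,250) and the bay empty at (296,190). Moving over to the tray.

Call:
send_rows(
  series="-3 -45 10 -0.011 0.065 0.019 255; -6 -90 10 -0.021 0.13 0.037 255; -9 -135 10 -0.032 0.195 0.056 255; -12 -180 10 -0.043 0.26 0.075 255; -15 -225 10 -0.053 0.325 0.093 255; -18 -270 10 -0.064 0.39 0.112 255; -21 -315 10 -0.075 0.455 0.131 255; -23 -359 1 -0.085 0.518 0.149 255",
)

```text
t: 19.35
tool_pos: [0.4871, -0.2799, 0.1985]
tool_rot: [-0.001, 0.617, 0.787, -0.001]
ft_force: [1.2, -0.2, -0.9]
grip_width: 0.175
```

Call:
send_rows(
  series="0 0 0 0 0 0 255; 0 0 -15 0 0 0 255; 0 0 -30 0 0 0 255; 0 0 -45 0 0 0 255; 0 0 -60 0 0 0 255; 0 0 -75 0 0 0 255; 0 0 -90 0 0 0 255; 0 0 -90 0 0 0 255",
)

```text
t: 20.35
tool_pos: [0.4867, -0.2779, 0.1074]
tool_rot: [-0.002, 0.617, 0.787, -0.001]
ft_force: [-0.2, 0.7, -0.4]
grip_width: 0.178
```

```bash
python3 shot.py wrist w8;  python3 shot.py scene s8;python3 - <<'E'
from h import *
from station import *
s=get_state();print(s["joint_pos"].round(2));a=.24
delta(s,[.487,-.279,.05],Rt(np.array([np.cos(a),np.sin(a),0]),np.array([0,0,-1.])))
a=cv2.imread("pics/s8.png")[180:320,300:450];cv2.imwrite("pics/s8c.png",cv2.resize(a,None,fx=4.2,fy=4.2,interpolation=cv2.INTER_CUBIC))
E
```

```text
20.4 [ 0.4872 -0.2782  0.1086] [-9.000e-04  6.175e-01  7.866e-01 -4.000e-04] 0.1813081136032735 [ 0.5  0.9 -0.2]
280.27971158523866 [-0.01233661  0.          0.          0.          0.        ] [[0.9717, 0.2263, 0.0678, 0.469], [0.2362, -0.9271, -0.2911, -0.2031], [-0.0031, 0.2989, -0.9543, 0.2487], [0.0, 0.0, 0.0, 1.0]]
20.45 [ 0.4876 -0.2784  0.1094] [-2.000e-04  6.175e-01  7.866e-01 -4.000e-04] 0.17538856651369972 [-0.2 -0.1 -0.3]
417.67668690384716 [-0.06948924  0.          0.          0.          0.        ] [[0.7643, -0.3522, 0.5402, -0.1359], [-0.6447, -0.4355, 0.6282, -0.7538], [0.0141, -0.8284, -0.5599, 0.7632], [0.0, 0.0, 0.0, 1.0]]
[-0.58  0.23  1.46 -0.    1.46 -0.82]
shift mm [ -0.6  -0.6 -59.4] turn [ 0.0003 -0.0008  0.0003] deg 0.1
```

View pics/w8.png

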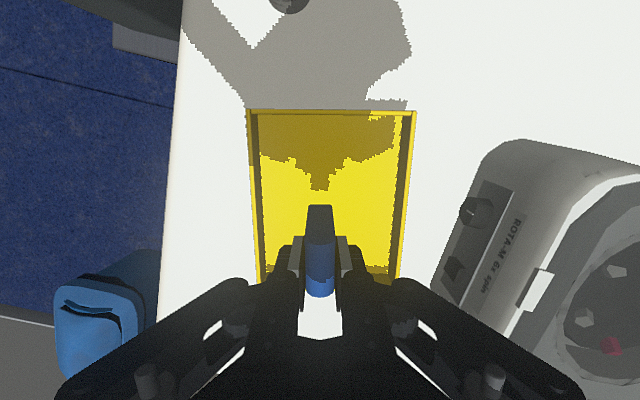

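View pics/s8c.png

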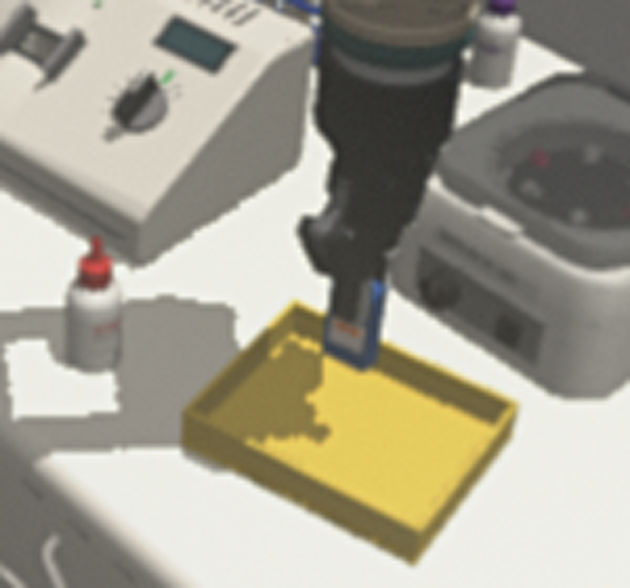

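The cartridge hangs upright over the tray floor, inside the walls and clear of the centrifuge. I'll lower it.

Call:
send_rows(
  series="0 0 -12 0 0 0 255; 0 0 -24 0 0 0 255; 0 0 -36 0 0 0 255; 0 0 -46 0 0 0 255; 0 0 -54 0 0 0 255; 0 0 -58 0 0 0 255; 0 0 -60 0 0 0 255; 0 0 -60 0 0 0 255",
)

```text
t: 21.45
tool_pos: [0.4875, -0.2784, 0.0493]
tool_rot: [-0.0, 0.617, 0.787, -0.0]
ft_force: [0.4, 0.1, -0.9]
grip_width: 0.18
```

Call:
send_rows(
  series="0 0 -0.7 0 0 0 255; 0 0 -1.4 0 0 0 255; 0 0 -2 0 0 0 255; 0 0 -2.5 0 0 0 255; 0 0 -3 0 0 0 255; 0 0 -3 0 0 0 255; 0 0 -3 0 0 0 255; 0 0 -3 0 0 0 255",
)

```text
t: 22.45
tool_pos: [0.4874, -0.2783, 0.0462]
tool_rot: [-0.0, 0.617, 0.787, -0.0]
ft_force: [0.9, 0.3, -1.1]
grip_width: 0.177
```

```bash
python3 -c "
from station import *
for i in range(1):s=get_state();print(s['tool_pos'],s['ft_force'],s['grip_width'])"
```

```text
[ 0.48742076 -0.27832351  0.04617441] [ 0.89465823  0.25576914 -1.0622593 ] 0.17729301147775914
```

No contact yet at 46.2 mm, so I'll go on down in small steps.

Call:
send_rows(
  series="0 0 -0.5 0 0 0 255; 0 0 -1 0 0 0 255; 0 0 -1.5 0 0 0 255; 0 0 -2 0 0 0 255; 0 0 -2.5 0 0 0 255; 0 0 -2.5 0 0 0 255; 0 0 -2.5 0 0 0 255; 0 0 -2.5 0 0 0 255",
)

```text
t: 23.45
tool_pos: [0.4874, -0.2783, 0.0436]
tool_rot: [-0.0, 0.617, 0.787, -0.0]
ft_force: [-0.7, -0.8, -0.5]
grip_width: 0.182
```

Call:
send_rows(
  series="0 0 -0.4 0 0 0 255; 0 0 -0.8 0 0 0 255; 0 0 -1.2 0 0 0 255; 0 0 -1.5 0 0 0 255; 0 0 -1.5 0 0 0 255; 0 0 -1.5 0 0 0 255; 0 0 -1.5 0 0 0 255; 0 0 -1.5 0 0 0 255",
)

```text
t: 24.45
tool_pos: [0.4875, -0.2784, 0.0429]
tool_rot: [-0.0, 0.617, 0.787, -0.0]
ft_force: [-2.3, 2.5, 6.1]
grip_width: 0.176
```

```bash
python3 shot.py scene s9;python3 - <<'E'
import cv2
a=cv2.imread("pics/s9.png")[230:320,330:440];cv2.imwrite("pics/s9c.png",cv2.resize(a,None,fx=6,fy=6,interpolation=cv2.INTER_CUBIC))
E
```

```text
24.5 [ 0.4875 -0.2784  0.0429] [-3.000e-04  6.175e-01  7.866e-01 -4.000e-04] 0.17847139501482095 [-2.7  2.2  5.9]
417.67668690384716 [-0.06948924  0.          0.          0.          0.        ] [[0.7643, -0.3522, 0.5402, -0.1359], [-0.6447, -0.4355, 0.6282, -0.7538], [0.0141, -0.8284, -0.5599, 0.7632], [0.0, 0.0, 0.0, 1.0]]
```

View pics/s9c.png

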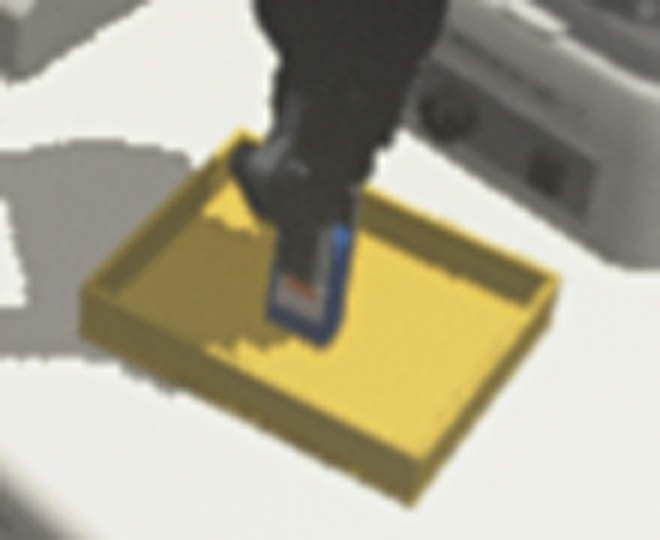

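Contact at 6 N with the TCP at z = 42.9 mm matches the expected 42.9 mm. I'll relieve the load slightly and open slowly.

Call:
send_rows(
  series="0 0 0.5 0 0 0 255; 0 0 0.5 0 0 0 206; 0 0 0.5 0 0 0 203; 0 0 0.5 0 0 0 200; 0 0 0.5 0 0 0 195; 0 0 0.5 0 0 0 188; 0 0 0.5 0 0 0 175; 0 0 0.5 0 0 0 150",
)

```text
t: 25.5
tool_pos: [0.4874, -0.2783, 0.0426]
tool_rot: [-0.0, 0.617, 0.787, -0.0]
ft_force: [-0.1, -0.1, -0.5]
grip_width: 0.415
```

Call:
send_rows(
  series="0 0 0 0 0 0 140; 0 0 0 0 0 0 140; 0 0 4 0 0 0 140; 0 0 12 0 0 0 140; 0 0 25 0 0 0 140; 0 0 45 0 0 0 140; 0 0 65 0 0 0 140; 0 0 90 0 0 0 140",
)

```text
t: 26.5
tool_pos: [0.4873, -0.2783, 0.1341]
tool_rot: [-0.0, 0.617, 0.787, -0.0]
ft_force: [-0.3, -0.3, -0.2]
grip_width: 0.45
```

Call:
send_rows(
  series="0 0 20 0 0 0 140; -10 30 45 0 0 0 140; -20 80 70 0 0 0 140; -40 130 80 0 0 0 140; -60 180 80 0 0 0 140; -80 230 80 0 0 0 140; -80 260 80 0 0 0 140; -80 260 80 0 0 0 140",
)

```text
t: 27.5
tool_pos: [0.4073, -0.0169, 0.2139]
tool_rot: [0.0, 0.616, 0.788, 0.0]
ft_force: [-0.7, 0.0, -0.1]
grip_width: 0.451
```

```bash
python3 shot.py scene s10;python3 shot.py top t10;python3 - <<'E'
import cv2,numpy as np
a=cv2.imread("pics/s10.png")[155:320,230:440];a=cv2.resize(a,None,fx=3.6,fy=3.6,interpolation=cv2.INTER_CUBIC);cv2.imwrite("pics/s10c.png",a)
a=cv2.imread("pics/t10.png")[120:280,160:475];cv2.imwrite("pics/t10c.png",cv2.resize(a,None,fx=2.5,fy=2.5,interpolation=cv2.INTER_CUBIC))
E
```

```text
27.55 [ 0.4075 -0.0179  0.2136] [ 4.000e-04  6.167e-01  7.872e-01 -1.000e-04] 0.4480785035133877 [-0.5  0.2  0.7]
417.67668690384716 [-0.06948924  0.          0.          0.          0.        ] [[0.7643, -0.3522, 0.5402, -0.1359], [-0.6447, -0.4355, 0.6282, -0.7538], [0.0141, -0.8284, -0.5599, 0.7632], [0.0, 0.0, 0.0, 1.0]]
27.6 [ 0.4075 -0.0185  0.2134] [ 2.000e-04  6.172e-01  7.868e-01 -2.000e-04] 0.45181428045666594 [ 0.4 -0.2 -0.4]
514.0013501783004 [-0.02617661  0.          0.          0.          0.        ] [[0.0119, -0.9925, 0.1215, 0.359], [-0.9998, -0.0135, -0.0123, 0.0062], [0.0139, -0.1214, -0.9925, 1.3277], [0.0, 0.0, 0.0, 1.0]]
```

View pics/s10c.png

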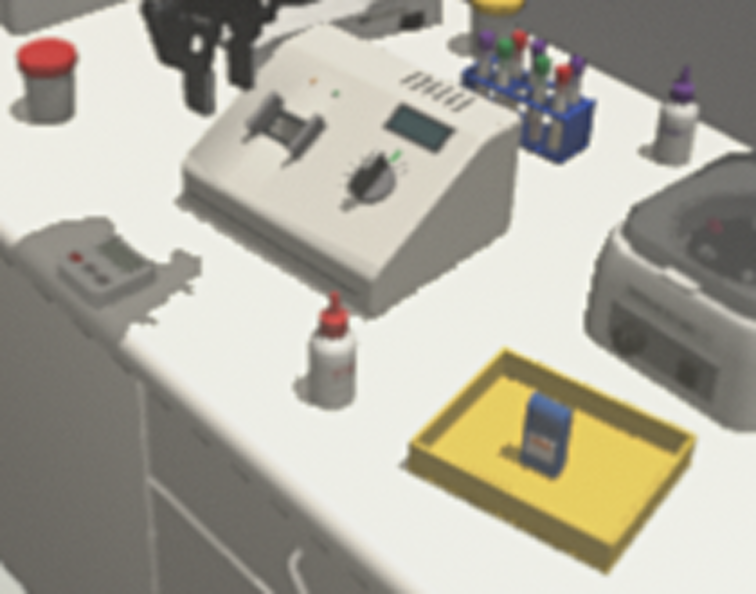

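View pics/t10c.png

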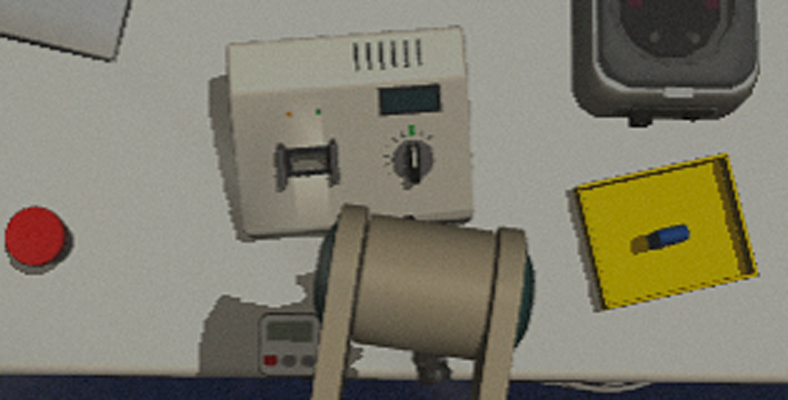

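```bash
python3 -c "
from station import *
s=get_state();print(s['t'],abs(s['dq']).max(),s['ft_force']);print(hand_in())"
```

```text
27.6 0.02164287413117349 [ 0.35380674 -0.23685139 -0.35538902]
the job is handed in; nothing more can be done
None
```

I completed the job in the order asked and handed it in at 27.6 s, inside the 54 s limit; no verdict was reported.

**Dial:** I gripped the bar and turned the dial about 0.59 rad anticlockwise. A wrist picture after release showed the pointer on the green mark to within about 0.02 rad. It was not touched again, and the later scene and top views agree.

**Cartridge:** I pressed it to the stop, reading about 17 N, and it tripped and sprang up. I gripped it at 30 N, drew it out along the bay's axis and lowered it until the foot met the tray floor at about 6 N. It was released upright, and the last pictures show it standing near the middle of the tray.

**Last checks:** The bottle, cup and timer look unmoved, and the arm is clear with no force on it. I did not measure the cradle separately. It was up when I gripped the cartridge, and nothing has pressed it since.

**Disagreements:**
- **Dial position:** The dial measured about 4 mm lower down the slope than my fitted analyser pose predicted, so I used the measured position.
- **Panel height:** The panel height derived from the pictures read about 1 mm low at the press. That was within the margin and had no effect.

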